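# Sort the inks and the paint tube into their holders

### The arm

A 6-joint arm with a two-finger parallel gripper is mounted at the origin on a cart in front of the work surface, level with it; the furniture and walls round the work are solid. World frame = base frame: x ahead of the robot, y to its left, z up, the work surface at z = 0. Lengths are in m, angles in degrees, forces in N, time in s.
With the tool pointing down it reaches from about 0.15 to 0.775 m from the base axis. Payload 6.1 kg.
Tool frame: the origin (TCP) lies midway between the tips of the shut fingers; the grasp point (between the pads) lies 19 mm behind it; z points along the fingers, y is the direction in which the jaws open and shut (so a half turn about z gives the same grasp; the last joint's range is limited). The gripper opens to 85 mm and grips with 20 to 120 N. Pads are 22 mm wide; open, the fingers measure 114 mm over their backs; the gripper's body (76 mm by 85 mm) begins 54 mm behind the grasp point. The pads swing forward as they close: fully open they stand 13 mm farther back than shut.
Start: joints at [76.776, 7.208, -2.269, 80.523, 0, 90], TCP at [0.12, 0.511, 0.231] pointing down, gripper open.
Joint ranges: [-155.77, 155.77], [-54.66, 111.73], [-72.52, 77.12], [-102.08, 115.82], [-83.92, 84.16], [-180, 180]. Speed limits (degrees/s): [136.94, 136.94, 172.46, 180, 180, 180].

### API

Orientations are given as a 3x3 rotation matrix whose columns are the frame's x, y, z axes.
In Python, from cell import manip gives the robot as it stands. Calls block until the motion is done:
- manip.goto(position, orientation): joint-space move of the TCP to a pose.
- manip.servo_line(position, v=0.15, attitude=None): straight line of the TCP; attitude=None keeps the orientation; v is the mean speed in m/s.
- manip.movej(angles): joint-space move.
- manip.grip(opening, f_grip=None): finger opening in m; f_grip is the grip in N (None keeps the last); returns when the fingers have stopped.
- manip.dwell(seconds).
- manip.inverse_kinematics(position, orientation): joint angles nearest the present ones, or None.
- manip.snapshot(name): name is "scene" or "top" or "wrist"; returns the picture (420x560x3 uint8, red, green, blue); there is no depth.
- manip.calibration(name): a dict with "intrinsics" (3x3 intrinsics, pixels), "dist" ([k1, k2, p1, p2, k3] as OpenCV has them; the pictures are not rectified), "position" and "orientation" of the camera in the world. Camera axes: x right, y up, looking along -z (the intrinsics and any distortion apply to the point x, -y, -z); pixel columns grow to the right and rows downward; lengths in m; the calibration is good to about 2 mm. A picture is of the moment at which its call begins: read the wrist's pose just before it. calibration takes no time and is no camera call; for the wrist camera it gives the pose at the moment of the call.
A pose or a line that the arm cannot do raises manip.MotionError and nothing moves.
- manip.finish_job(): hands the job in, once; it reports no verdict.
Readings, each from a call of its own:
- manip.get_clock(): time.
- manip.get_joint_positions(): joint angles.
- manip.get_qd(): joint speeds.
- manip.get_joint_torque(): joint torques, N m.
- manip.get_tool_pos(): TCP position.
- manip.get_ee_rot(): TCP orientation.
- manip.get_wrist_force(): force on the tool from outside, world axes, zero at the start.
- manip.get_ft_torque(): the same for the moment, N m.
- manip.get_width(): finger opening in m.
Only numpy, scipy, OpenCV 4.12 (cv2) and the standard library are available. Lean on these libraries where they do the work, as an engineer would, in place of code of your own. Each camera call takes 0.05 s, during which the arm holds its last target.

### The job

Sort the colours on the drawing board by kind: stand the two dropper bottles upright in the round wells of the dark wooden block, one in each well; stand the two screw-cap bottles upright in the square bays of the low wooden box, one in each bay; and lay the paint tube flat and lengthwise on the floor of the long aluminium tray. Either bottle of a kind may take either place. Leave the eraser and the roll of tape where they are.

Things in the scene. Friction and masses are not known exactly. Their poses are not given: they have to be found in the camera images.
- tall_dropper_mid (a point): Ink bottle with a dropper top, the wider one of two: glass body 42 mm in diameter from the foot to about 40 mm up, round shoulder up to 53 mm, then a 24 mm wide round collar (53 to 68 mm up) and a thin dropper bulb 15 mm wide up to 95 mm. The point is on its axis half-way up (47.5 mm above its underside, at the shoulder); z points to the bulb. About 0.11 kg.
- slim_dropper_mid (a point): Ink bottle with a dropper top, the slimmer one of two: body 38 mm in diameter up to about 38 mm, shoulder up to 50 mm, a 22 mm wide round collar (50 to 65 mm up), dropper bulb 14 mm wide up to 92 mm. The point is on its axis half-way up (46 mm above its underside); z points to the bulb. About 0.11 kg.
- wide_bottle_mid (a point): Squat ink bottle with a flat screw cap, the wider one of two: body 42 mm in diameter, 46 mm to the top of the shoulder, ribbed cap 28 mm in diameter from 46 to 60 mm (its top). The point is on its axis half-way up (30 mm above its underside); z points to the cap. About 0.11 kg.
- narrow_bottle_mid (a point): Squat ink bottle with a flat screw cap, the narrower one of two: body 35 mm in diameter, 50 mm to the top of the shoulder, cap 22 mm in diameter from 50 to 63 mm (its top). The point is on its axis half-way up (31.5 mm above its underside); z points to the cap. About 0.11 kg.
- paint_tube_mid (a point): Plain white metal paint tube lying flat, 120 mm long (along its y), 34 mm wide (along its x), 26 mm high at the shoulder near the cap; it flattens and widens toward the crimped end. Small black cap at the -y end, crimp at the +y end. The point is midway along its length and width, 13 mm above its underside; z up. About 0.05 kg.
- dropper_stand: Dark wooden block with two round wells, fixed on the pale drawing board (top at z = 0.208 m, 440 x 660 mm, laid over a case) where all the things stand, 170 x 88 x 24 mm. Origin under its centre; x along its length, z up. The wells are 60 mm in diameter with centres at x = +42 and -42 mm, y = 0; their floors are 4 mm above the origin, the top of the block (the wells' rims) is at 24 mm.
- bay_box: Low brown wooden box with two square bays, fixed on the pale drawing board (top at z = 0.208 m, 440 x 660 mm, laid over a case) where all the things stand, 167 x 86 x 16 mm, walls 5 mm thick. Origin under its centre; x along its length, z up. The bays are each 76 x 76 mm inside, centres at x = +40.5 and -40.5 mm, y = 0; their floors are 5 mm above the origin, the walls' tops are at 16 mm.
- tube_tray: Plain long shallow aluminium tray without divisions, fixed on the pale drawing board (top at z = 0.208 m, 440 x 660 mm, laid over a case) where all the things stand, 160 x 96 x 16 mm, 152 x 88 mm inside. Origin under its centre; x along its length, z up. Its floor is 4 mm above the origin, the rim's top is at 16 mm.
- eraser: Bystander: a small block eraser, 25 x 43 x 15 mm, loose, near the right edge of the board. Origin at the centre of its underside. Not part of the job.
- black_tape: Bystander: a small roll of black tape lying flat, 52 mm in diameter, 19 mm high, loose, near the back edge of the board. Origin at the centre of its underside. Not part of the job.

How it is judged:
By the outcome, as a careful person would: the job done as asked, in the order asked, and still so for the second after the job is handed in, with the robot touching nothing.
It also fails if it takes over 106 s, if anything falls off the work surface, if the arm or the gripper's body presses on something with over 40 N, if the wrist force passes 120 N, or if a joint passes its speed limit or range.

## Working session

There is one attempt and no reset: what is moved stays moved. The work goes in short steps, each a Python script; the robot and the scene stay as the last script left them, time stands still between calls to the robot, and variables do not carry over. Pictures are saved under pics/ and viewed, and the job is handed in when it is done.

```bash
ls; mkdir -p pics; python3 - <<'E'
from cell import manip
import cv2
for n in ("scene","top","wrist"):
    c=manip.calibration(n); print(n,c)
    cv2.imwrite(f"pics/{n}0.png",manip.snapshot(n)[:,:,::-1])
print(manip.get_clock(),manip.get_ee_rot())
E
```

```text
pics
scene {'intrinsics': array([[401.10349469,   0.        , 280.47419384],
       [  0.        , 401.10349469, 209.12694549],
       [  0.        ,   0.        ,   1.        ]]), 'dist': array([0.02158394, 0.        , 0.        , 0.        , 0.        ]), 'position': array([0.16885004, 0.11958035, 0.99575869]), 'orientation': array([[-0.24957142,  0.82845047, -0.50138202],
       [-0.96833957, -0.21656272,  0.12417356],
       [-0.00570901,  0.51649822,  0.85626923]])}
top {'intrinsics': array([[393.13207511,   0.        , 281.04029818],
       [  0.        , 393.13207511, 211.00822953],
       [  0.        ,   0.        ,   1.        ]]), 'dist': array([-0.10650107,  0.        ,  0.        ,  0.        ,  0.        ]), 'position': array([0.50361566, 0.00792319, 1.11884549]), 'orientation': array([[ 0.02817574,  0.99194478, -0.12349771],
       [-0.99904615,  0.02382108, -0.03659719],
       [-0.03336055,  0.12441106,  0.99166978]])}
wrist {'intrinsics': array([[315.86584476,   0.        , 281.07259739],
       [  0.        , 315.86584476, 210.93569984],
       [  0.        ,   0.        ,   1.        ]]), 'dist': array([0.00921279, 0.        , 0.        , 0.        , 0.        ]), 'position': array([0.04848801, 0.52847405, 0.37421241]), 'orientation': array([[ 0.22896758, -0.93076911, -0.28503106],
       [ 0.97343321,  0.21854832,  0.06829651],
       [-0.00127522, -0.29309638,  0.95608205]])}
0.15 [[-9.73476739e-01  2.28785856e-01 -2.66380951e-04]
 [ 2.28786011e-01  9.73476010e-01 -1.19120683e-03]
 [-1.32158102e-05 -1.22055638e-03 -9.99999255e-01]]
```

View pics/scene0.png

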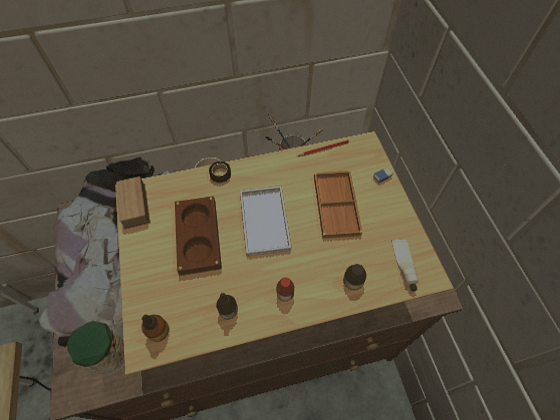

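View pics/top0.png

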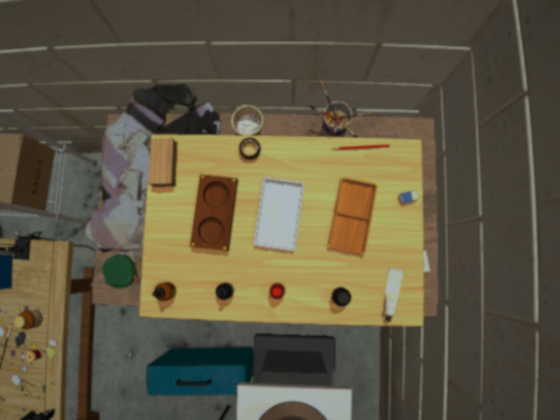

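View pics/wrist0.png

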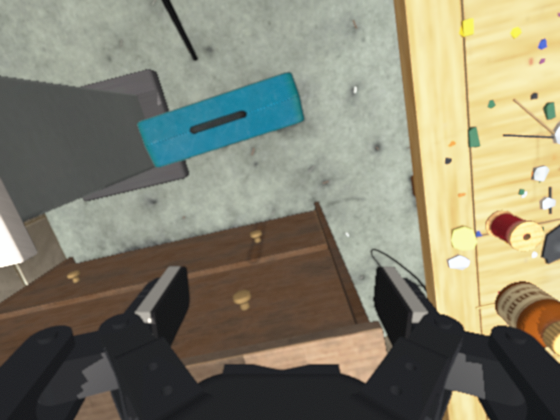

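```bash
python3 - <<'E'
import cv2
a=cv2.imread("pics/top0.png")[120:335,130:440]
cv2.imwrite("pics/topz.png",cv2.resize(a,None,fx=2.5,fy=2.5,interpolation=cv2.INTER_CUBIC))
a=cv2.imread("pics/scene0.png")[225:355,120:450]
cv2.imwrite("pics/scz.png",cv2.resize(a,None,fx=2.4,fy=2.4,interpolation=cv2.INTER_CUBIC))
a=cv2.imread("pics/scene0.png")[150:290,110:450]
cv2.imwrite("pics/scz2.png",cv2.resize(a,None,fx=2.3,fy=2.3,interpolation=cv2.INTER_CUBIC))
E
```

```text
(no output)
```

View pics/topz.png

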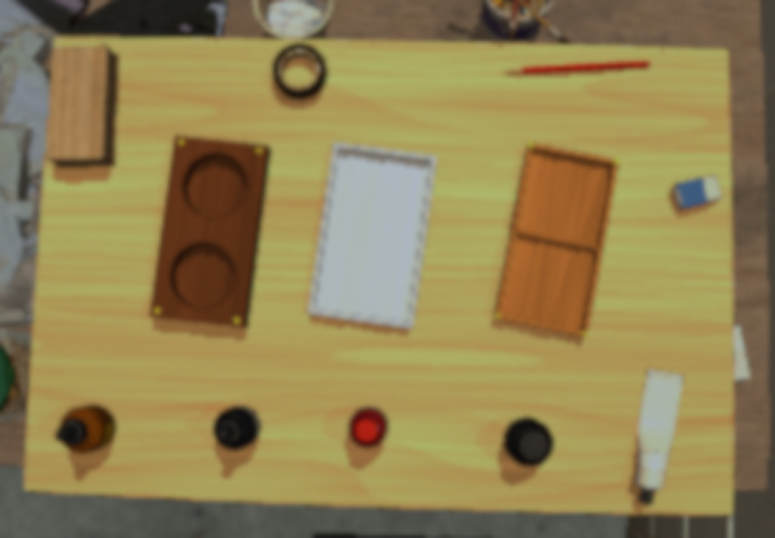

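View pics/scz.png

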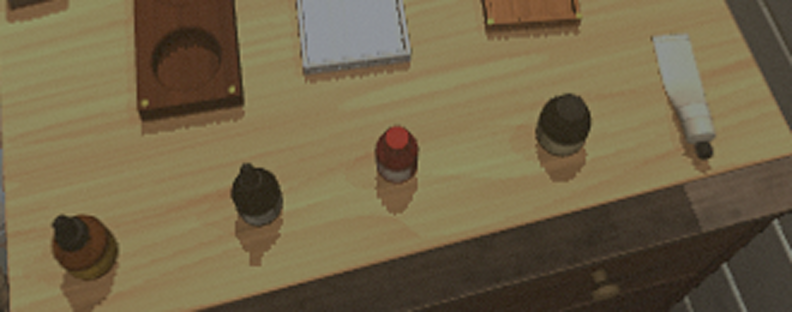

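View pics/scz2.png

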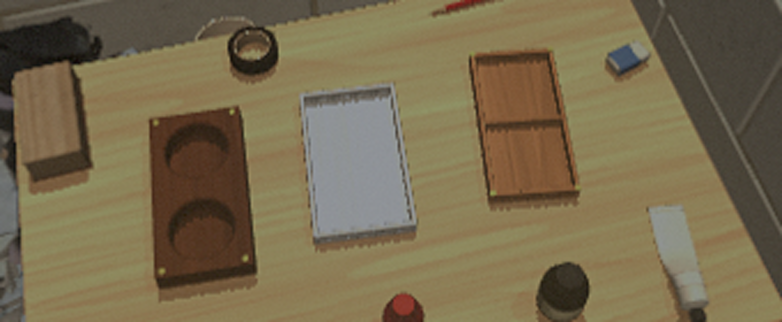

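```bash
cat > h.py <<'E'
import numpy as np, cv2
from cell import manip
def unproj(c,px,z):
    px=np.atleast_2d(np.array(px,float))
    n=cv2.undistortPoints(px[:,None],c["intrinsics"],c["dist"])[:,0]
    d=np.c_[n[:,0],-n[:,1],-np.ones(len(n))]@np.array(c["orientation"]).T
    p=np.array(c["position"]); z=np.broadcast_to(z,(len(d),))
    return p+d*((z-p[2])/d[:,2])[:,None]
def proj(c,P):
    P=np.atleast_2d(np.array(P,float)); q=(P-c["position"])@np.array(c["orientation"])
    q=np.c_[q[:,0],-q[:,1],-q[:,2]]
    return cv2.projectPoints(q,np.zeros(3),np.zeros(3),c["intrinsics"],c["dist"])[0][:,0]
def R(a):
    "tool down; jaw (y) axis along world angle a deg"
    a=np.radians(a); y=np.array([np.cos(a),np.sin(a),0]); z=np.array([0,0,-1.]); return np.c_[np.cross(y,z),y,z]
E
python3 - <<'E'
from h import *
np.set_printoptions(precision=4,suppress=True)
c=manip.calibration("top"); s=manip.calibration("scene")
f=lambda l:np.array(l)/2.5+[130,120]
g=lambda l:np.array(l)/2.4+[120,225]
g2=lambda l:np.array(l)/2.3+[110,150]
def fx(n,p,z,k,ff):
    q=unproj(k,ff(p),z); m=q.mean(0); v=(q[0]+q[1]-q[2]-q[3])/2
    print(n,m,"len",np.linalg.norm(v),"ang",np.degrees(np.arctan2(v[1],v[0])))
fx("stand",[(180,137),(270,147),(246,326),(152,319)],.232,c,f)
fx("stand",[(150,116),(238,106),(255,270),(160,281)],.232,s,g2)
fx("tray",[(334,143),(437,155),(411,330),(308,320)],.224,c,f)
fx("tray",[(302,93),(393,85),(414,228),(313,239)],.224,s,g2)
fx("box",[(527,145),(617,160),(583,334),(494,320)],.224,c,f)
fx("box",[(470,54),(552,50),(577,188),(490,195)],.224,s,g2)
for n,p,q,h in [("tall",(72,433),(66,222),.090),("slim",(233,424),(246,173),.087),("narrow",(368,427),(397,137),.063),("wide",(533,440),(571,115),.060),("tubecap",(645,500),(705,152),.012),("tubecrimp",(665,372),(671,38),.006)]:
    print(n,unproj(c,f(p),.208+h)[0],unproj(s,g(q),.208+h)[0])
E
```

```text
stand [0.6069 0.1927 0.232 ] len 0.1682025140066868 ang -5.445567609810605
stand [0.6054 0.1964 0.232 ] len 0.17594832690953016 ang -4.227005496484769
tray [0.607  0.0454 0.224 ] len 0.16434830112954052 ang -6.705633170293475
tray [0.6059 0.0481 0.224 ] len 0.16104945316642433 ang -7.773717283795332
box [ 0.6086 -0.1222  0.224 ] len 0.16422701872112397 ang -10.422991672738995
box [ 0.6079 -0.1212  0.224 ] len 0.1626272489553728 ang -10.785864904321445
tall [0.4254 0.2907 0.298 ] [0.4223 0.2979 0.298 ]
slim [0.4382 0.1543 0.295 ] [0.4264 0.1652 0.295 ]
narrow [0.4377 0.0426 0.271 ] [0.4341 0.0458 0.271 ]
wide [ 0.4304 -0.0982  0.268 ] [ 0.4181 -0.0946  0.268 ]
tubecap [ 0.3749 -0.206   0.22  ] [ 0.3755 -0.2055  0.22  ]
tubecrimp [ 0.4897 -0.225   0.214 ] [ 0.4838 -0.2232  0.214 ]
```

```bash
python3 - <<'E'
from h import *
import pickle
manip.servo_line([0.12,0.511,0.38],v=0.3)
d=[]
for i,p in enumerate([(.46,.2,.40),(.46,-.08,.40)]):
    manip.goto(p,R(90))
    c=manip.calibration("wrist"); im=manip.snapshot("wrist"); d.append((c,im))
    cv2.imwrite(f"pics/w{i}.png",cv2.resize(im[:,:,::-1],(784,588),interpolation=cv2.INTER_CUBIC))
    print(manip.get_tool_pos(),manip.get_joint_positions(),manip.get_clock())
pickle.dump(d,open("w.pkl","wb"))
E
```

```text
[0.45963466 0.20071731 0.39980127] [2.35838089e+01 8.42167266e+00 2.07614767e+01 1.02360300e+02
 1.11107004e-02 2.35159387e+01] 2.525
[ 0.46030179 -0.07893937  0.39994484] [-9.74402684e+00  4.48089607e+00  1.62866325e+01  1.01806906e+02
  2.01682718e-02 -9.83701934e+00] 3.6583
```

View pics/w0.png

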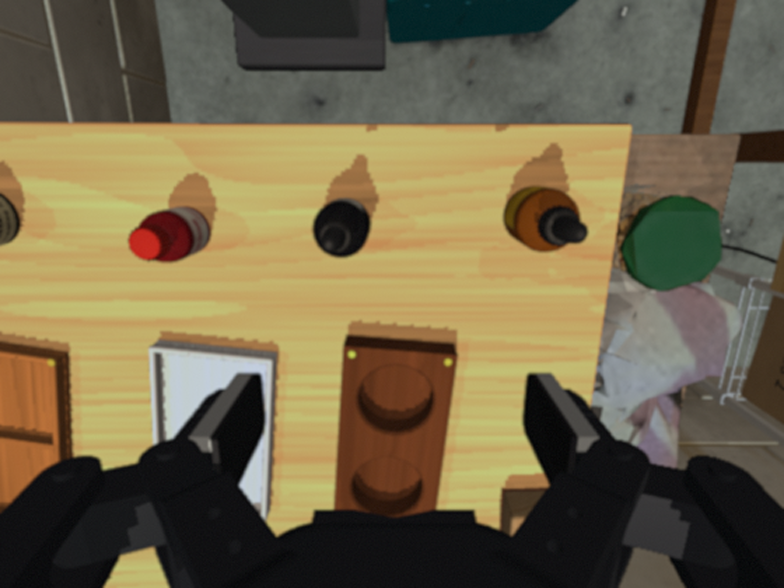

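View pics/w1.png

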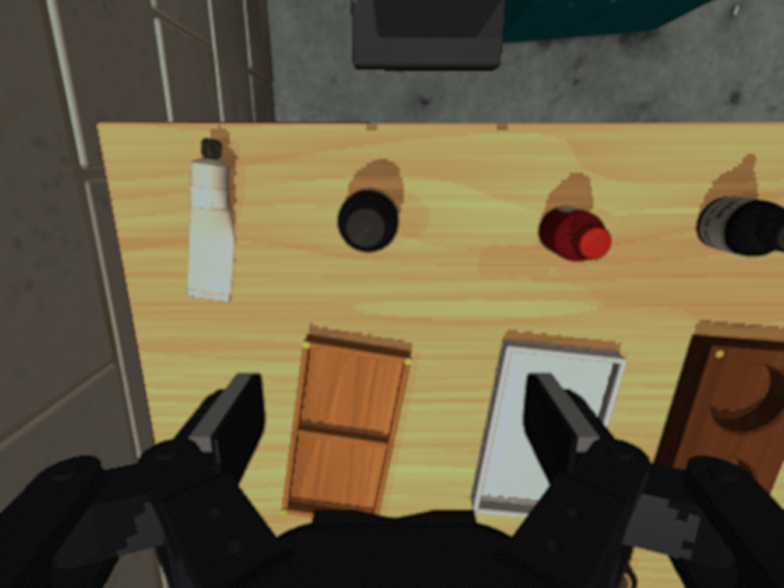

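```bash
python3 - <<'E'
from h import *
import pickle
np.set_printoptions(precision=4,suppress=True)
(c0,_),(c1,_)=pickle.load(open("w.pkl","rb"))
u=lambda c,p,z:unproj(c,np.array(p)/1.4,.208+z)
print("tall",u(c0,(577,232),.093),"slim",u(c0,(332,240),.090))
print("narrow",u(c0,(147,244),.063),u(c1,(595,242),.063),"wide",u(c1,(368,229),.06))
print("tube ",u(c1,[(211,141),(210,297)],.008))
print("wells",u(c0,[(396,397),(388,484)],.024))
a,b=u(c0,[(345,343),(455,350)],.024); print("stand corners",a,b, np.linalg.norm(a-b))
q=u(c1,[(305,343),(411,357)],.016); print("box",q,np.linalg.norm(q[0]-q[1]))
q=u(c1,[(507,345),(624,360)],.016); print("tray",q,np.linalg.norm(q[0]-q[1]))
# predicted fixture centres from near edges (assuming angles)
for n,c,p,z,L in [("stand",c0,[(345,343),(455,350)],.024,.17),("box",c1,[(305,343),(411,357)],.016,.167),("tray",c1,[(507,345),(624,360)],.016,.16)]:
    a,b=u(c,p,z); e=(b-a)[:2]; e/=np.linalg.norm(e); v=np.array([-e[1],e[0]]); v*=np.sign(v[0])
    print(n,(a+b)[:2]/2+v*L/2,"ang",np.degrees(np.arctan2(v[1],v[0])))
E
```

```text
tall [[0.424  0.3016 0.301 ]] slim [[0.429  0.1667 0.298 ]]
narrow [[0.4363 0.0481 0.271 ]] [[0.4356 0.0464 0.271 ]] wide [[ 0.428  -0.0946  0.268 ]]
tube  [[ 0.3745 -0.2061  0.216 ]
 [ 0.4886 -0.2207  0.216 ]]
wells [[0.5657 0.2031 0.232 ]
 [0.6483 0.1965 0.232 ]]
stand corners [0.5195 0.1642 0.232 ] [0.5252 0.2481 0.232 ] 0.08417594568722603
box [[ 0.5237 -0.1478  0.224 ]
 [ 0.5356 -0.0648  0.224 ]] 0.08383321359958294
tray [[0.5253 0.0102 0.224 ]
 [0.538  0.1034 0.224 ]] 0.09403163576370596
stand [0.6071 0.2003] ang -3.9100891065810424
box [ 0.6123 -0.1182] ang -8.181920332078331
tray [0.6109 0.046 ] ang -7.762838556214012
```

```bash
cat >> h.py <<'E'
B=.208
def pick(x,y,h,zup,f,ang=90,pre=.085):
    manip.goto([x,y,zup],R(ang)); manip.grip(pre)
    manip.servo_line([x,y,B+h+.02],v=.25); manip.servo_line([x,y,B+h],v=.08)
    manip.grip(0,f); print("w",manip.get_width(),"F",manip.get_wrist_force(),"t",manip.get_clock())
def lift(z,v=.15):
    p=manip.get_tool_pos(); manip.servo_line([p[0],p[1],z],v=v); print("lift w",manip.get_width(),manip.get_wrist_force(),manip.get_clock())
def snap(n,cam="wrist"):
    cv2.imwrite(f"pics/{n}.png",cv2.resize(manip.snapshot(cam)[:,:,::-1],(784,588),interpolation=cv2.INTER_CUBIC))
E
python3 - <<'E'
from h import *
manip.goto([.425,.299,.37],R(90)); snap("a1")
pick(.425,.299,.052,.37,40)
snap("a2")
lift(.32); snap("a3")
E
```

```text
w 0.0224289896636265 F [-0.81431304  0.19948782  2.28482924] t 7.1083
lift w 0.02215286390613662 [ 0.19293282  0.30894096 -1.50635086] 7.7083
```

View pics/a2.png

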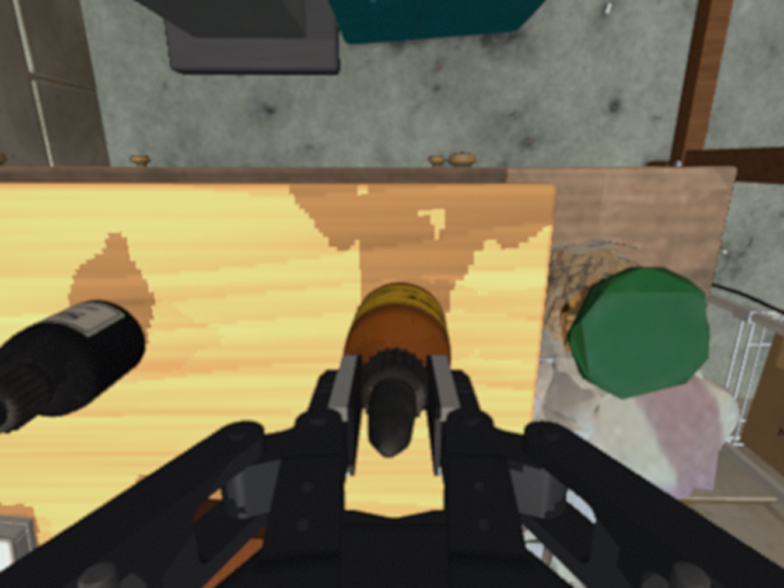

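View pics/a3.png

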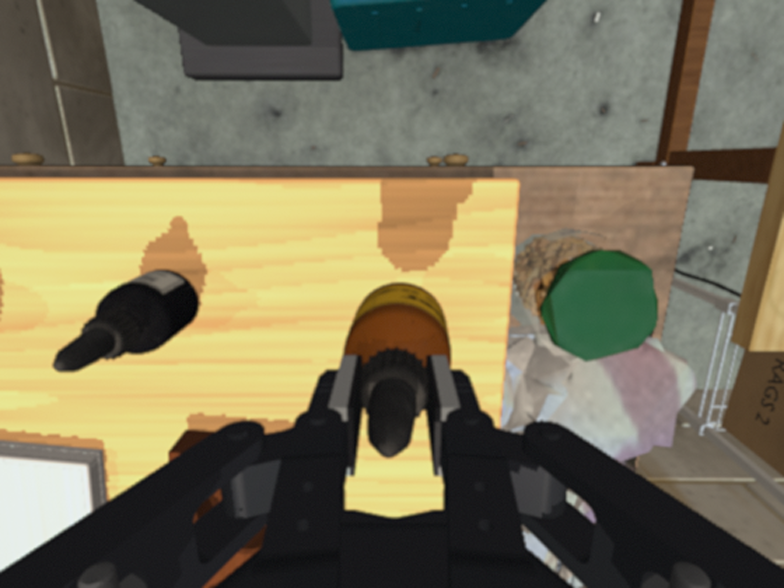

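```bash
cat >> h.py <<'E'
def place(x,y,h,zup,op,ang=90,zout=.38,snapn=None):
    manip.goto([x,y,zup],R(ang))
    if snapn: snap(snapn)
    manip.servo_line([x,y,B+h+.02],v=.2); manip.servo_line([x,y,B+h],v=.06)
    print("down",manip.get_wrist_force(),manip.get_tool_pos(),manip.get_clock())
    manip.grip(op); manip.servo_line([x,y,zout],v=.25)
E
python3 - <<'E'
from h import *
place(.6495,.1965,.052+.004+.001,.34,.06,snapn="b1")
manip.goto([.429,.1665,.37],R(90)); snap("b2"); print(manip.get_clock())
E
```

```text
down [-0.17247686 -0.21839474 -0.96763197] [0.64953971 0.19651915 0.26547311] 9.6917
11.7583
```

View pics/b2.png

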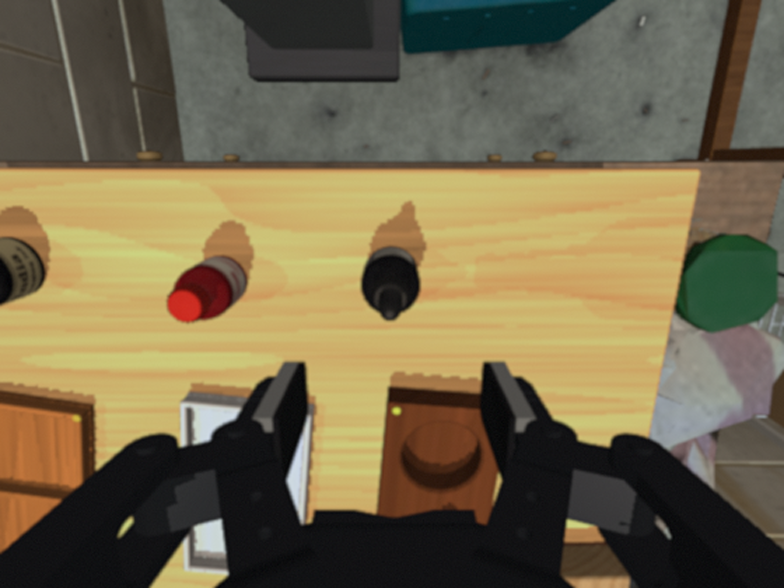

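View pics/b1.png

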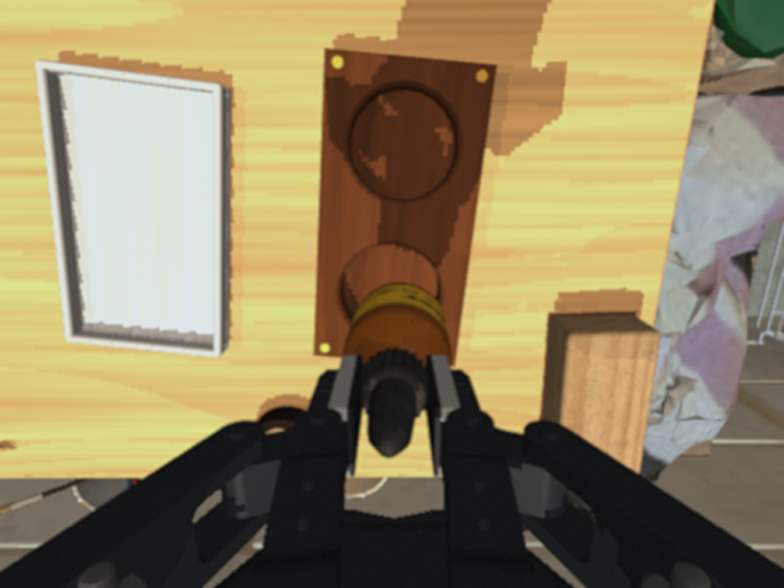

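```bash
python3 - <<'E'
from h import *
pick(.428,.1665,.050,.37,40,pre=.07)
lift(.32)
place(.566,.2035,.050+.004+.001,.33,.06)
manip.goto([.428,-.0946,.36],R(90))
snap("c1"); 
im=manip.snapshot("top")[120:335,130:440,::-1]; cv2.imwrite("pics/c2.png",cv2.resize(im,None,fx=2.5,fy=2.5,interpolation=cv2.INTER_CUBIC))
im=manip.snapshot("scene")[150:360,110:450,::-1]; cv2.imwrite("pics/c3.png",cv2.resize(im,None,fx=2.3,fy=2.3,interpolation=cv2.INTER_CUBIC))
c=manip.calibration("wrist"); import pickle; pickle.dump(c,open("c1.pkl","wb"));print(manip.get_clock())
E
```

```text
w 0.019492625859233767 F [-0.20729229 -1.31427482  3.03629923] t 13.7
lift w 0.01991963922852845 [ 0.01704881 -0.17556384 -1.42582065] 14.2667
down [-0.16612338 -0.27124438 -1.03389301] [0.5658573  0.20344085 0.262795  ] 15.7583
18.2417
```

View pics/c1.png

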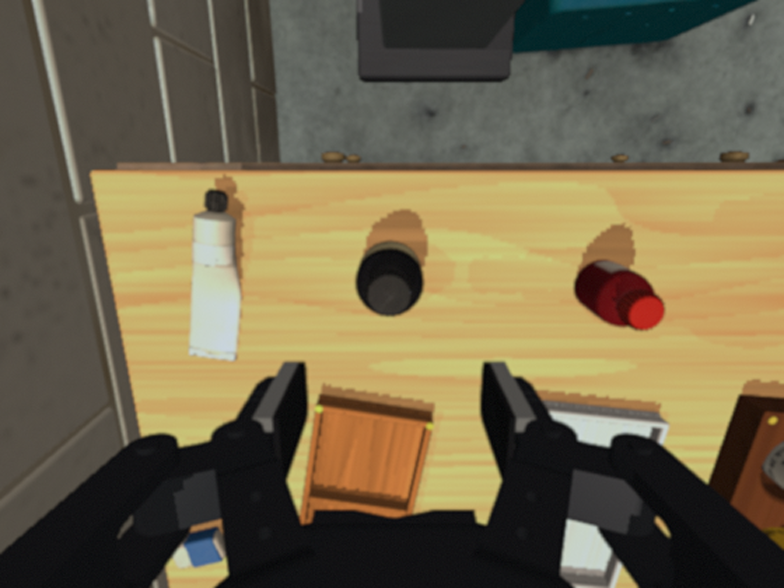

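View pics/c2.png

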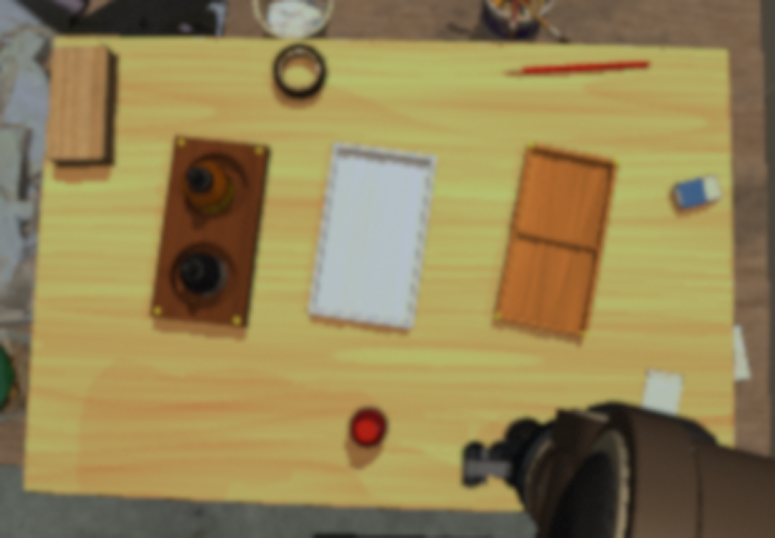

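View pics/c3.png

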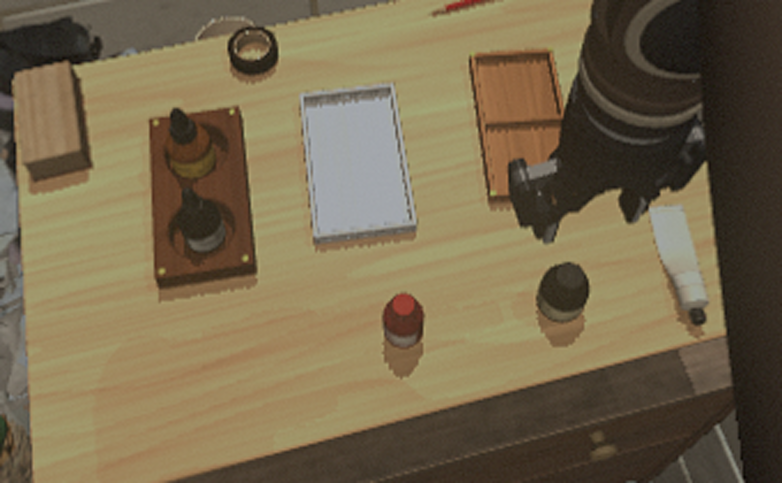

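```bash
python3 - <<'E'
from h import *
import pickle
c=pickle.load(open("c1.pkl","rb")); u=lambda p,z:unproj(c,np.array(p)/1.4,.208+z).round(4)
print("wide",u((389,295),.06),"narrow",u((645,311),.063),"tube",u([(216,192),(212,355)],.009),u([(194,240),(237,240),(190,352),(236,356)],.009))
q=u([(317,398),(434,412)],.016); print(q)
pick(.427,-.0946,.012,.36,40,pre=.085)
lift(.26)
place(.6505,-.1265,.012+.005+.001,.28,.065,zout=.34)
manip.goto([.436,.047,.34],R(90)); snap("d1"); print(manip.get_clock())
im=manip.snapshot("top")[120:335,130:440,::-1]; cv2.imwrite("pics/d2.png",cv2.resize(im,None,fx=2.5,fy=2.5,interpolation=cv2.INTER_CUBIC))
E
```

```text
wide [[ 0.4271 -0.0959  0.268 ]] narrow [[0.4353 0.0459 0.271 ]] tube [[ 0.3749 -0.2055  0.217 ]
 [ 0.4871 -0.2213  0.217 ]] [[ 0.4054 -0.2233  0.217 ]
 [ 0.4054 -0.1954  0.217 ]
 [ 0.4848 -0.2365  0.217 ]
 [ 0.4879 -0.2045  0.217 ]]
[[ 0.5172 -0.1477  0.224 ]
 [ 0.5284 -0.0642  0.224 ]]
w 0.04010763727396884 F [-0.06582115  0.71700581  4.56182808] t 20.3833
lift w 0.03942225985309729 [ 0.58800113 -0.20701296 -1.15105063] 20.8
down [-0.10986182  0.22968827 -0.99162078] [ 0.65034928 -0.12647504  0.22575324] 22.5083
24.6
```

View pics/d1.png

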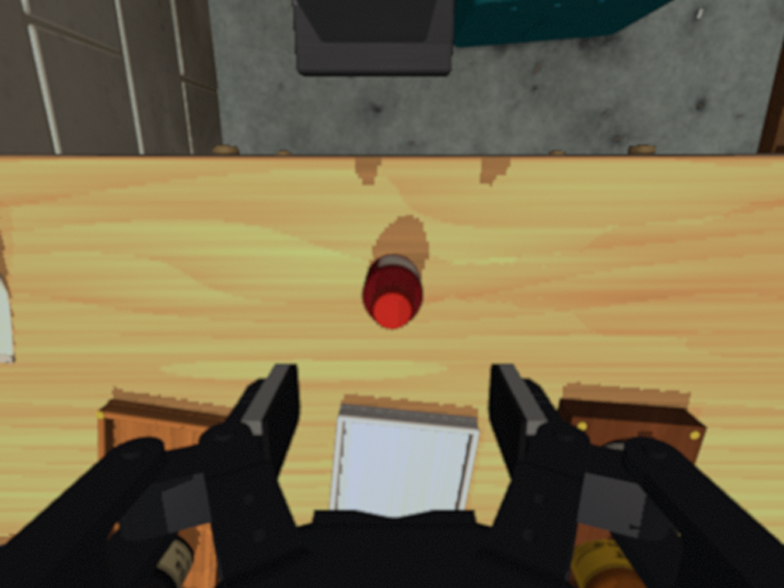

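View pics/d2.png

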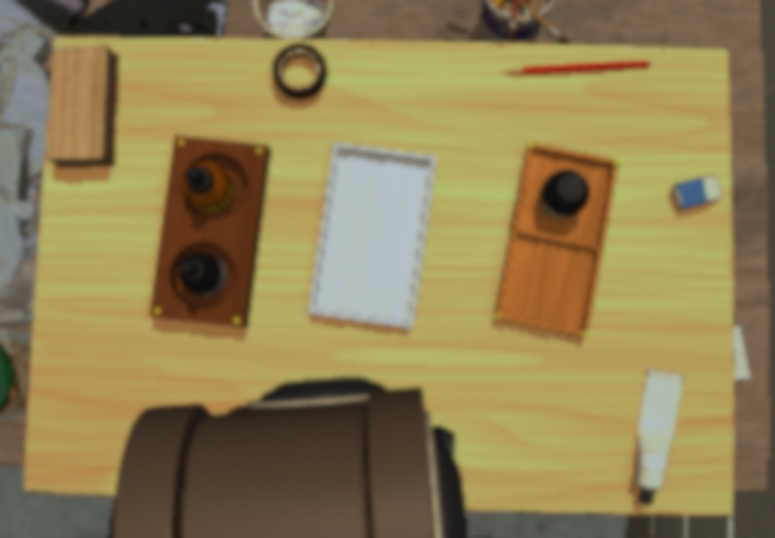

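```bash
python3 - <<'E'
from h import *
pick(.4355,.0465,.014,.34,40,pre=.075)
lift(.30,.2)
place(.571,-.114,.014+.005+.001,.30,.065,zout=.36)
manip.goto([.425,-.2127,.33],R(82)); snap("e1"); print(manip.get_clock())
c=manip.calibration("wrist"); import pickle; pickle.dump(c,open("e1.pkl","wb"))
im=manip.snapshot("top")[120:335,130:440,::-1]; cv2.imwrite("pics/e2.png",cv2.resize(im,None,fx=2.5,fy=2.5,interpolation=cv2.INTER_CUBIC))
E
```

```text
w 0.03285055652048126 F [-0.74748428 -0.14006843  4.61080859] t 26.5667
lift w 0.032775282901564236 [ 0.0918027   0.30784644 -1.1465415 ] 27.1083
down [ 0.1702606  -0.78634175 -1.28149572] [ 0.57086396 -0.11401241  0.227752  ] 28.85
30.7417
```

View pics/e1.png

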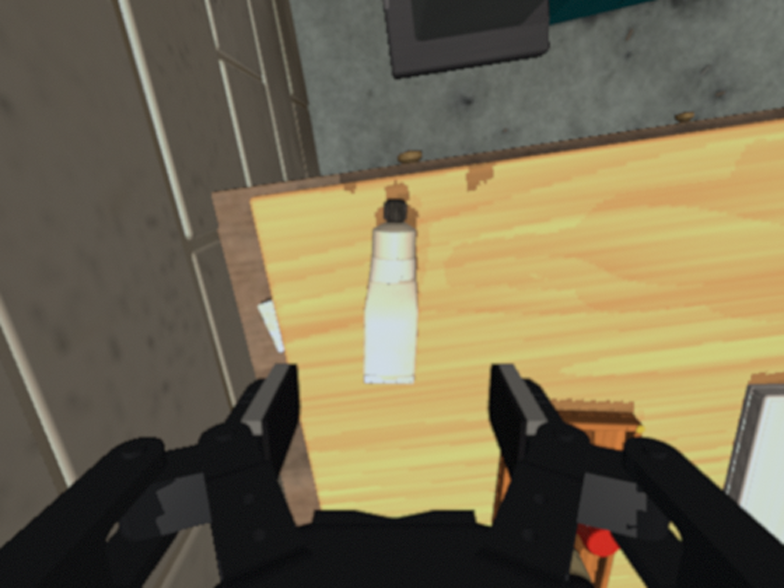

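View pics/e2.png

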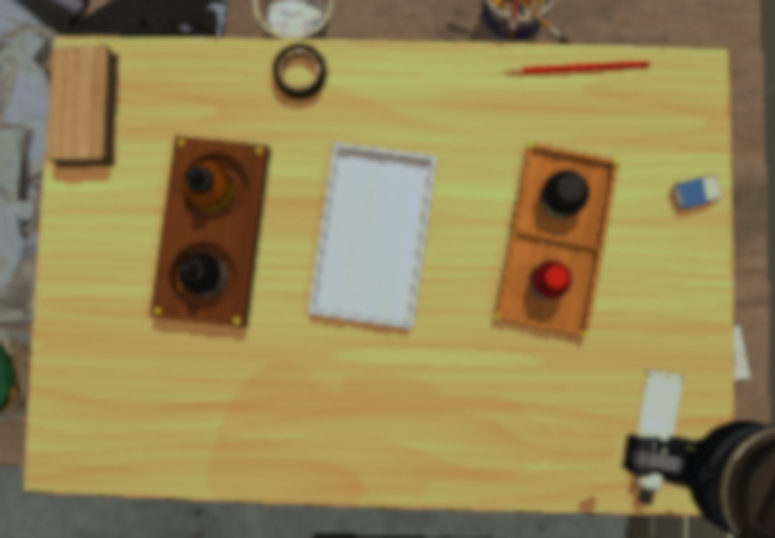

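```bash
python3 - <<'E'
from h import *
import pickle
c=pickle.load(open("e1.pkl","rb")); u=lambda p,z:unproj(c,np.array(p)/1.4,.208+z)
a=u((396,201),.010)[0];b=u((390,382),.004)[0];v=b-a;print(a,b,np.linalg.norm(v),np.degrees(np.arctan2(v[1],v[0])),(a+b)/2)
print(u((395,280),.02))
x,y=((a+b)/2)[:2]-.004*v[:2]/np.linalg.norm(v[:2]); print(x,y)
pick(x,y,.003,.30,25,pre=.07,ang=82)
snap("f1")
lift(.33,.15); snap("f2")
E
```

```text
[ 0.37537071 -0.20316114  0.218     ] [ 0.49098753 -0.22307252  0.212     ] 0.11747217286004373 -9.771555078603688 [ 0.43317912 -0.21311683  0.215     ]
[[ 0.41848072 -0.20975463  0.228     ]]
0.42923715030842385 -0.212437947180312
w 0.029832201704279027 F [-0.26140509 -0.23903413  4.14543281] t 32.5333
lift w 0.029947500172684535 [-0.4582801   0.34374544 -1.07438793] 33.525
```

View pics/f1.png

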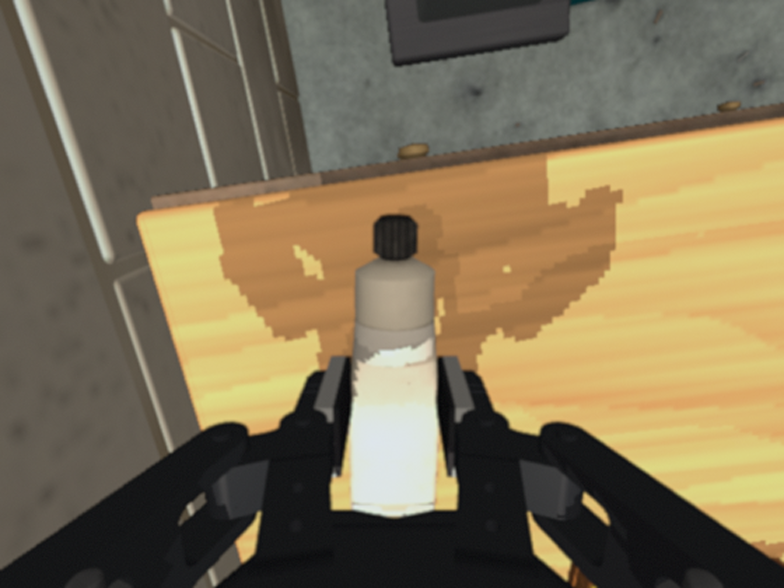

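View pics/f2.png

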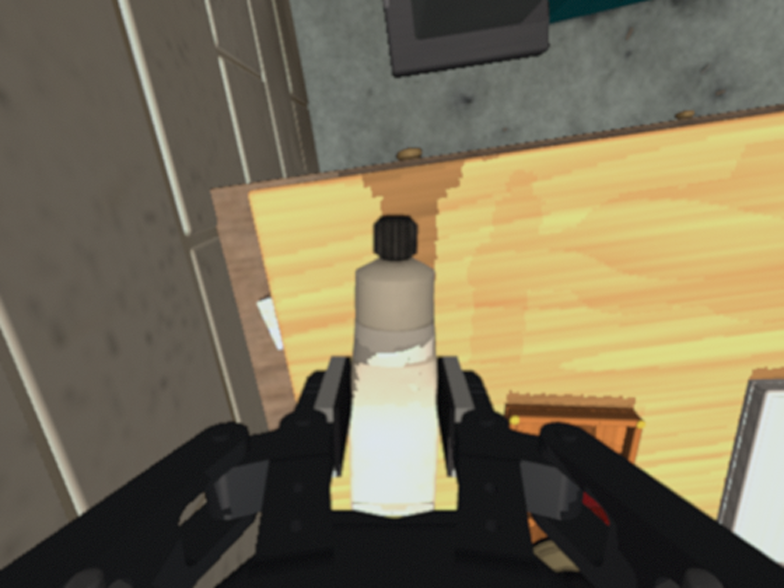

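```bash
python3 - <<'E'
from h import *
place(.605,.047,.003+.004+.001,.33,.050,ang=82.7,zout=.36)
manip.goto([.42,.05,.42],R(90)); snap("g1"); print(manip.get_clock())
im=manip.snapshot("top")[120:335,130:440,::-1]; cv2.imwrite("pics/g2.png",cv2.resize(im,None,fx=2.5,fy=2.5,interpolation=cv2.INTER_CUBIC))
im=manip.snapshot("scene")[150:360,110:450,::-1]; cv2.imwrite("pics/g3.png",cv2.resize(im,None,fx=2.3,fy=2.3,interpolation=cv2.INTER_CUBIC))
E
```

```text
down [ 0.57580506 -0.69482984 -0.06264896] [0.60496437 0.04707484 0.21576476] 35.8667
37.775
```

View pics/g1.png

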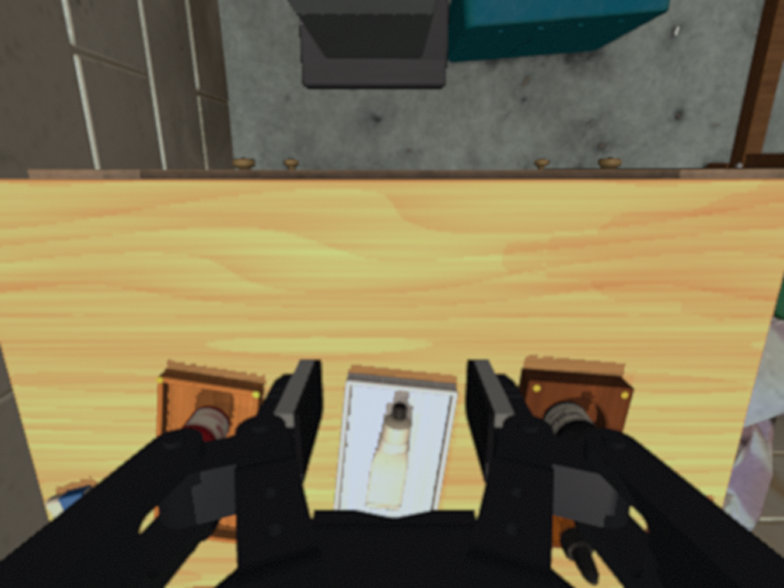

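View pics/g2.png

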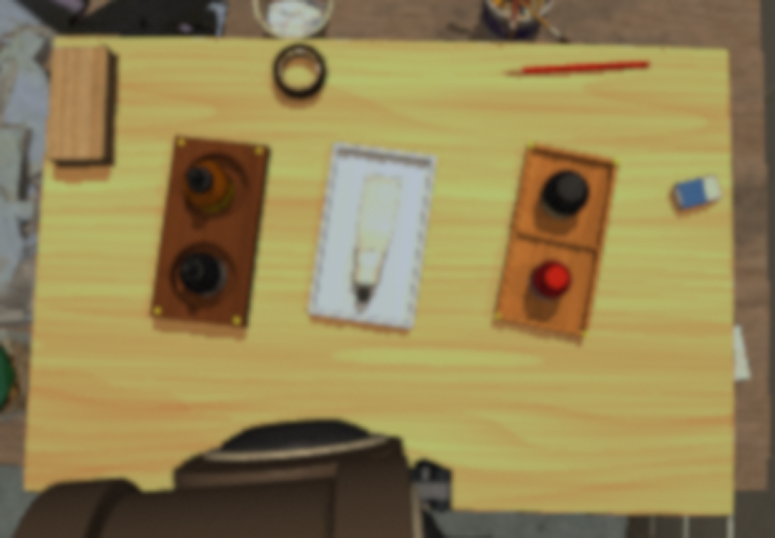

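View pics/g3.png

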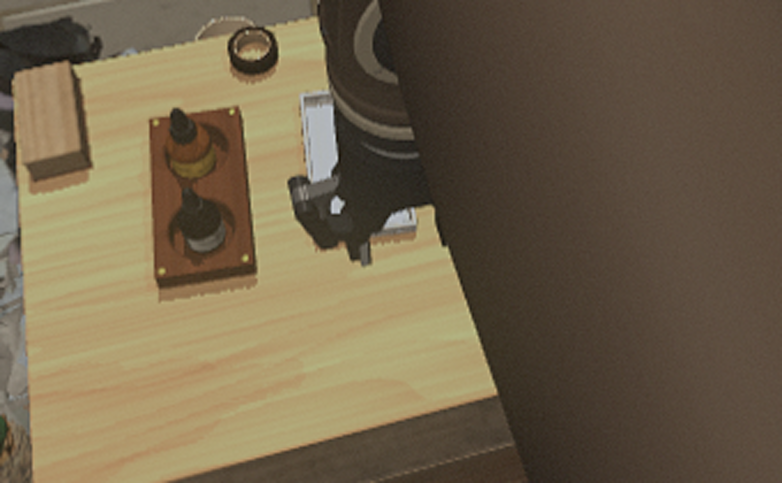

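The top view shows the tube lying lengthwise in the tray, at about (375,240). Both droppers are upright in their wells at (205,185) and (203,272), and both screw-cap bottles are upright in their bays at (565,193) and (551,280). The eraser and tape have not moved, so I'm handing the job in.

```bash
python3 - <<'E'
from h import *
manip.dwell(.3); print(manip.get_wrist_force(),manip.get_clock()); manip.finish_job()
E
```

```text
[-0.25365283  0.35394493  0.54122275] 38.175
the job is handed in; nothing more can be done
```

All five items were sorted in the order you asked, and I handed the job in at 38.2 s of the 106 s allowed.

- **Dropper bottles:** the wide one is in the far well and the slim one in the near well, both gripped by the collar.
- **Screw-cap bottles:** the wide one is in the far bay and the narrow one in the near bay.
- **Paint tube:** it lies flat and lengthwise on the tray floor, with its cap towards the robot.

In the last top and wrist pictures, the bottles looked upright in their places and the tube lay inside the tray rim. The eraser and tape looked unmoved, and the gripper was clear of everything. In the last scene-camera picture the arm hid the box and most of the tray, so those two rest on the top and wrist views alone.

Wrist forces at the moments I checked stayed below 5 N. None of the checks failed. The first rough bottle positions from the two fixed cameras differed by up to about 16 mm, so I used wrist-camera positions for the grasps.

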